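# Lengthen the fish measuring board and hold its index plunger out

## Task

Lengthen the fish measuring board: slide the loose white section along the channel until its end butts flush against the fixed section, with no gap left anywhere across its width. Only then take the black knob of the spring plunger at the front of the board, pull it straight back as far as it goes so that its pin is clear of the hole in the stop, and finish while still holding it there against the spring. Leave the other things on the table and on the board where they are.

Things in the scene. Friction and masses are not known exactly. Their poses are not given: they have to be found in the camera images.
- board: Fish measuring board, fixed. Origin on the table surface; z up, y along the board, -x its front, roughly facing the robot. Dark channel 130 mm wide, y = -240 to +210 mm: floor 6 mm thick, 5 mm side lips 14 mm above the table, 120 mm clear between them, +y end open. The white fixed section fills it from y = -240 to 0 mm, top 24 mm above the table.
- butt_edge (a point): Point on the top edge of the fixed section's end, mid-width (board x = 0, y = 0, 24 mm above the table): the end face against which the loose section must butt, facing the board's +y. Axes as the board's.
- section: Loose white slab 114 (x) x 110 (y) x 18 mm, 0.2 to 0.4 kg, flat in the channel beyond the fixed section, gap 20 to 65 mm; slides freely under a few N. Origin: centre of its underside, 6 mm above the table; axes nearly the board's. Butting end at its y = -55, outer end at +55 mm. Raised grip rib across it: 60 mm long (x), 14 mm thick, centred at y = +20, up to 40 mm above the underside.
- section_corner_a (a point): Top edge of the loose section's butting end, near its front corner (section x = -55, y = -55, z = 18 mm). Axes as the section's.
- section_corner_b (a point): Top edge of the loose section's butting end, near its rear corner (section x = +55, y = -55, z = 18 mm). Axes as the section's.
- plunger (a joint): How far the plunger is pulled out, in m: 0 seated, 0.022 fully back at its stop. It slides level, straight towards the board's -x. The spring pulls it back in: about 4 N at 0, 8.5 N fully back. The pin stands 12 mm deep in the hole when seated.
- plunger_knob (a point): Middle of the plunger's black knob, on its axis, 55 mm above the table; moves with it (at rest board x = -124, y = -120 mm). A level cylinder along the board's x, 24 mm across, 24 mm long, with a flange 34 mm across, 5 mm thick on its outer (-x) end. Behind it a steel barrel 18 mm across, 18 mm long, then the bracket. Axes as the board's.
- pin_tip (a point): Tip of the plunger's steel pin (8 mm across), on the axis; moves with the plunger.
- seat_hole (a point): Mouth of the seat hole, in the front face of the grey stop (board x = -70, y = -120 mm, 55 mm above the table). The stop stands on the fixed section and does not move: front block up to 70 mm, upright plate up to 88 mm above the table. 14 mm in front of it stands the plunger's dark bracket, 34 mm wide, 8 mm thick, 70 mm tall, front face at board x = -92 mm.
- jar: clear screw-top sample jar, 54 mm across, 65 mm tall, on the table in front of the board, between the plunger and the section; to be left alone. Origin at the centre of its underside.
- cassettes: stack of three white tissue cassettes, 40 x 28 x 18 mm, on the fixed section; to be left alone. Origin at the centre of its underside.
- tray: blue open sample tray, 130 x 100 x 24 mm; to be left alone. Origin at the centre of its underside.
- scissors: dissecting scissors with orange handles, 160 mm long, lying flat; to be left alone. Origin at the centre of its underside.
- forceps: steel forceps, 130 mm long, lying flat; to be left alone. Origin at the centre of its underside.
- bottle: white bottle, 64 mm across, 150 mm tall; to be left alone. Origin at the centre of its underside.
- vial_rack: grey rack with capped vials, 80 x 120 x 60 mm; to be left alone. Origin at the centre of its underside.
Mind the look-alikes: they are no part of the job. Leave any orange look-alike of the section alone.

How it is judged:
On the way, in this order (a step that is already met when the one before it is completed fails the run):
1. the loose section butts flush against the fixed section (y of each of section_corner_a, section_corner_b in the frame of board below 0.003 m and z of section in the frame of board below 0.01 m and angle between section's own z axis and vertical below 0.05 rad), for 0.2 s.
2. the plunger is pulled fully back and held (value of joint plunger above 0.0185 m and contact force between the fingers and plunger above 1 N), for 0.3 s.
At the end, for the whole second after the job is handed in: The loose section lies flat in the channel with no more than 3 mm of gap at either corner of the joint, and the robot's fingers hold the plunger at least 18.5 mm out of its 22 mm travel, through the last second (all of step 1 and all of step 2); the arm keeps its last pose, push and grip.
It fails at once if the plunger is pulled out (over 6 mm) while the gap is still open (over 6 mm) (value of joint plunger above 0.006 m and y of section in the frame of board above 0.061 m).
It fails at once if another thing is shifted by more than 30 mm (distance of any of jar, cassettes, tray, scissors, forceps, bottle, vial_rack from where it was at the start of the episode above 0.03 m).
It also fails if it takes over 48 s, if anything falls off the work surface, if the arm or the gripper's body presses on something with over 40 N, if the wrist force passes 120 N, or if a joint passes its speed limit or range.

## Robot

A 6-joint arm with a two-finger parallel gripper is mounted at the origin on the work surface. World frame = base frame: x ahead of the robot, y to its left, z up, the work surface at z = 0. Lengths are in m, angles in rad, forces in N, time in s.
With the tool pointing down it reaches from about 0.275 to 0.875 m from the base axis. Payload 12.5 kg.
Tool frame: the origin (TCP) lies midway between the tips of the shut fingers; the grasp point (between the pads) lies 19 mm behind it (robot.grip_depth is the distance from the TCP to the grasp point, in m); z points along the fingers, y is the line along which they close (so a half turn about z gives the same grasp; the last joint's range is limited). The gripper opens to 85 mm and grips with 20 to 120 N. Pads are 22 mm wide; open, the fingers measure 114 mm over their backs; the gripper's body (76 mm by 85 mm) begins 54 mm behind the grasp point. The pads swing forward as they close: fully open they stand 13 mm farther back than shut.
Start: joints at [1.083, 0.351, 1.652, -0, 1.139, -0.085], TCP at [0.216, 0.506, 0.231] pointing down, gripper open.
Joint ranges: [-2.75, 2.75], [-0.79, 2.1], [0.01, 2.65], [-1.57, 4.71], [0.07, 3.14], [-2.87, 2.87]. Speed limits (rad/s): [2.22, 2.22, 2.79, 3.14, 3.14, 3.14].

## Interface

Orientations are given as a unit quaternion [w, x, y, z].
In Python, from cell import robot gives the robot as it stands.
- The arm moves only by the shell command python3 -m pendant 'ROWS' [FORCE]. ROWS is text: rows parted by semicolons, each of 7 numbers parted by spaces: the shift along the world's x, y, z in m, then the turn, a rotation vector about the world's x, y, z in rad, then the gripper command: -1 is fully open, 1 is shut, values between are in proportion. In form: tx ty tz wx wy wz jaw; .... A call has 1 to 5 rows; each row is the pose to reach, as a shift and turn from the pose commanded when the call began; what a row does not reach only later rows make up. A row lasts 1/10 s, in which the tool goes at most 50 mm and 8.59 degrees, less where a joint would pass 70% of its speed; a pose out of reach is approached as far as the arm can. A call with a gripper value outside its range is refused whole. The fingers move at their own pace and stop on an object; FORCE is the grip in N (left out, the last holds). Time passes only in rows, so rows that repeat a pose let the fingers close. It gives the time, the measured TCP pose, the force, the opening and the grip force at its end, in the units of the state.
- robot.sense(): the state, without advancing time (a new reading comes with each control period).
- robot.camera(name): name is "scene" or "top" or "wrist"; returns a dict with "pixels" (400x640x3 uint8, red, green, blue), "fx", "fy", "cx", "cy" (pixels), "view" (4x4, takes a point from world to camera coordinates). Camera axes: x right, y up, looking along -z (the intrinsics and any distortion apply to the point x, -y, -z); pixel columns grow to the right and rows downward; lengths in m; the calibration is good to about 2 mm. A picture is of the moment at which its call begins. There is no depth.
- robot.job_done(): hands the job in; it is judged then, once.
Trained networks look in the newest picture that a camera, given by its name, has taken for a name from the list of things; names that differ only in an ending like _2 or _b are one class to them, and where a whole thing is asked for, a point or a joint stands for the part that bears it (a point fixed in the world has none). Each returns a list of dicts, best first, with "score" (0 to 1); they miss things now and then, are a little off and sometimes report something else, mostly with a low value. They report only what shows in the picture. A call takes as long as a camera call. They do not tell look-alikes from the thing itself.
- robot.search_frame(query, camera): "box" ([centre column, centre row, width, height] as shares, 0 to 1, of the picture: columns of its width, rows of its height, round what is visible of it).
The state is a dict: "t": time; "qpos": joint angles; "joint_velocities": joint speeds; "effort": joint torques, N m; "eef_pos": TCP position; "ee_rot": TCP orientation; "force": force on the tool from outside, world axes, zero at the start; "ft_torque": the same for the moment, N m; "grip_width": finger opening in m; "gripper_force": force on a finger pad.
Only numpy, scipy, OpenCV 4.12 (cv2) and the standard library are available. Lean on these libraries where they do the work, as an engineer would, in place of code of your own. Each camera call takes 0.05 s, during which the arm holds its last target. There are 200 camera calls.

## Working session

There is one attempt and no reset: what is moved stays moved. The work goes in short steps, Python scripts to look and compute and a shell command to move; the robot and the scene stay as the last step left them, time stands still between calls to the robot, and variables do not carry over. Pictures are saved under pics/ and viewed, at most 10 in all, crops included, and the job is handed in when it is done.

```bash
mkdir -p pics; cat > h.py <<'E'
import numpy as np, cv2
from cell import robot
def ray(c,u,v):
    V=np.array(c["view"]);R=V[:3,:3];o=-R.T@V[:3,3]
    d=R.T@np.array([(u-c["cx"])/c["fx"],-(v-c["cy"])/c["fy"],-1]);return o,d
def onz(c,u,v,z):
    o,d=ray(c,u,v);return o+d*(z-o[2])/d[2]
def proj(c,p):
    V=np.array(c["view"]);q=V[:3,:3]@np.array(p)+V[:3,3]
    return c["cx"]+c["fx"]*q[0]/-q[2], c["cy"]-c["fy"]*q[1]/-q[2]
def snap(n,f):
    c=robot.camera(n);cv2.imwrite("pics/"+f,cv2.cvtColor(np.array(c["pixels"]),cv2.COLOR_RGB2BGR));return c
E
python3 - <<'E'
from h import *
for n in("scene","top"):
    c=snap(n,n+"1.png");print(n,[k for k in c],c["fx"])
    for q in("board","section","plunger_knob","seat_hole","jar","cassettes"):
        for r in robot.search_frame(q,n)[:2]:
            b=np.array(r["box"])*[640,400,640,400];print(q,round(r["score"],2),b.round(),onz(c,b[0],b[1],.03).round(3))
E
```

```text
scene ['pixels', 'fx', 'fy', 'cx', 'cy', 'view'] 386.569496539825
board 0.55 [318. 224. 141.  94.] [0.602 0.018 0.03 ]
section 0.98 [353. 239.  47.  41.] [0.606 0.142 0.03 ]
section 0.95 [228. 198.  45.  29.] [ 0.639 -0.31   0.03 ]
plunger_knob 0.58 [309. 181.   8.  11.] [ 0.445 -0.097  0.03 ]
seat_hole 0.69 [319. 222. 138.  93.] [0.594 0.017 0.03 ]
jar 0.7 [345. 206.  19.  24.] [0.491 0.065 0.03 ]
cassettes 0.57 [278. 199.  14.   9.] [ 0.566 -0.153  0.03 ]
top ['pixels', 'fx', 'fy', 'cx', 'cy', 'view'] 451.2670432082638
board 0.92 [301. 175. 164.  78.] [0.564 0.017 0.03 ]
section 0.89 [279. 101.  57.  53.] [0.772 0.086 0.03 ]
section 0.78 [259. 163.  40.  43.] [0.593 0.134 0.03 ]
plunger_knob 0.59 [140. 159.  39.  26.] [0.593 0.456 0.03 ]
seat_hole 0.73 [303. 175. 164.  75.] [0.562 0.012 0.03 ]
jar 0.67 [283. 204.  20.  20.] [0.483 0.064 0.03 ]
cassettes 0.64 [303. 176. 168.  76.] [0.559 0.011 0.03 ]
cassettes 0.53 [365. 174.  14.  18.] [ 0.572 -0.155  0.03 ]
```

View pics/top1.png

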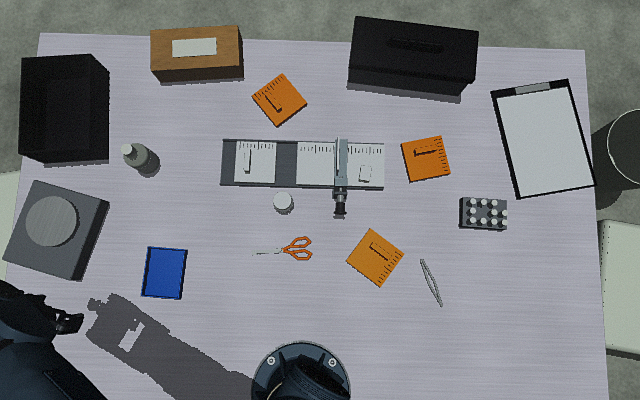

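View pics/scene1.png

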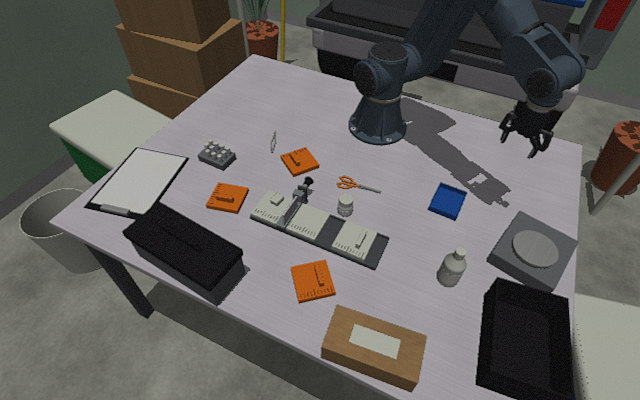

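The top view shows the board at cols 221–384, rows 139–190. The loose section is at (256,162) with its rib at (248,161), the fixed section's end is near col 297, the knob is at (340,208) and the jar at (283,203). I'll enlarge this area to measure it.

```bash
python3 - <<'E'
from h import *
im=cv2.imread("pics/top1.png")[130:225,215:390]
cv2.imwrite("pics/crop1.png",cv2.resize(im,None,fx=4.5,fy=4.5,interpolation=cv2.INTER_CUBIC))
c=robot.camera("top")
for n,u,v,z in(("knob",340,208,.055),("jar",283,203,.065),("rib",248,161,.046)):print(n,onz(c,u,v,z).round(3))
print(onz(c,320,170,0),onz(c,321,170,0))
E
```

```text
knob [ 0.472 -0.089  0.055]
jar [0.48  0.061 0.065]
rib [0.593 0.161 0.046]
[ 0.58479089 -0.03339101  0.        ] [ 0.58488064 -0.03617705  0.        ]
```

View pics/crop1.png

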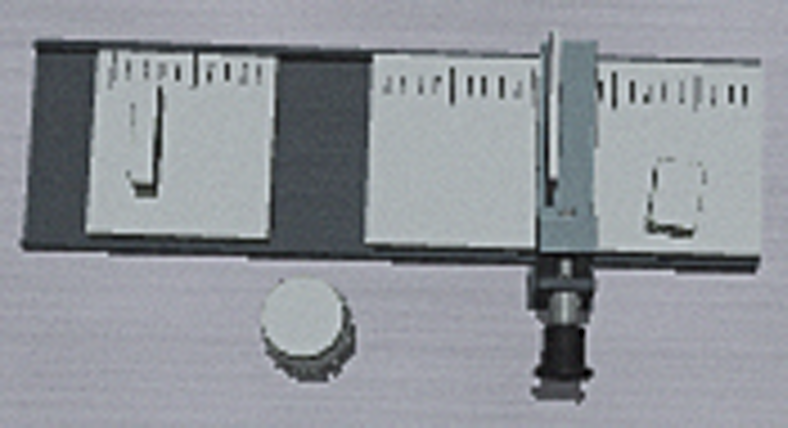

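The enlarged crop gives these corners. The channel's left end is (37,42)/(22,245), the fixed section's end is (372,57)/(365,243), and the section is (98,50),(277,55),(270,240),(86,234). The knob is near (562,350), with the rib top around (145,140). Next I'll fit the poses.

```bash
cat >> h.py <<'E'
def fit(c,pairs):  # pairs: (u,v),(x,y,z) ; planar pose x,y,yaw
    from scipy.optimize import least_squares
    def f(p):
        C,S=np.cos(p[2]),np.sin(p[2]);r=[]
        for (u,v),(x,y,z) in pairs:
            a,b=proj(c,(p[0]+C*x-S*y,p[1]+S*x+C*y,z));r+=[a-u,b-v]
        return r
    s=least_squares(f,[.58,0,0],loss="soft_l1");return s.x,np.abs(s.fun).reshape(-1,2).round(1)
E
python3 - <<'E'
from h import *
c=robot.camera("top");k=lambda u,v:((u-.5)/4.5+215,(v-.5)/4.5+130)
b,r=fit(c,[(k(37,42),(.065,.21,.014)),(k(22,245),(-.065,.21,.014)),(k(372,57),(.057,0,.024)),(k(365,243),(-.057,0,.024)),
 (k(760,62),(.0625,-.24,.014)),(k(758,258),(-.065,-.24,.014)),(k(562,350),(-.124,-.12,.06))]);print("board",b,r.tolist())
s,r=fit(c,[(k(98,50),(.057,.055,.024)),(k(277,55),(.057,-.055,.024)),(k(270,240),(-.057,-.055,.024)),(k(86,234),(-.057,.055,.024))]);print("sec",s,r.tolist())
C,S=np.cos(b[2]),np.sin(b[2]);R=np.array([[C,-S],[S,C]])
print("sec in board",R.T@(s[:2]-b[:2]),s[2]-b[2])
W=lambda x,y:(b[:2]+R@[x,y]).round(4)
r_=s[:2]+np.array([[np.cos(s[2]),-np.sin(s[2])],[np.sin(s[2]),np.cos(s[2])]])@[0,.02]
print("rib",r_,"knob",W(-.124,-.12),"ydir",R@[0,1],"xdir",R@[1,0])
st=robot.sense();print(st["eef_pos"],st["ee_rot"],st["grip_width"],robot.grip_depth)
E
```

```text
board [0.59782787 0.03086999 0.00644969] [[0.9, 0.4], [0.4, 0.5], [0.1, 0.0], [0.1, 0.7], [0.0, 0.2], [0.4, 1.7], [0.8, 0.7]]
sec [0.59647508 0.14381529 0.00205683] [[0.1, 0.2], [0.1, 0.2], [0.2, 0.3], [0.2, 0.1]]
sec in board [-0.0006243   0.11295167] -0.0043928533737853225
rib [0.59643395 0.16381524] knob [ 0.4746 -0.0899] ydir [-0.00644964  0.9999792 ] xdir [0.9999792  0.00644964]
[0.21557708 0.50597752 0.23129855] [ 2.73928816e-06  2.00040977e-01  9.79787532e-01 -2.80927232e-06] 0.08519688668794191 0.0187
```

Fit results: gap about 58 mm, rib at (0.596, 0.164), knob at (0.4746, -0.090). The tool needs a yaw of +0.409. I'll move above the rib, staying high.

```bash
python3 -m pendant '0.035 -0.032 0 0 0 0.14 -1; 0.07 -0.064 0 0 0 0.28 -1; 0.105 -0.096 0 0 0 0.409 -0.5; 0.14 -0.128 0 0 0 0.409 -0.2; 0.175 -0.16 0 0 0 0.409 0' && python3 -m pendant '0.035 -0.032 0 0 0 0 0; 0.07 -0.064 0 0 0 0 0; 0.105 -0.096 0 0 0 0 0; 0.14 -0.128 0 0 0 0 0; 0.175 -0.16 0 0 0 0 0' && python3 -m pendant '0.03 -0.022 -0.03 0 0 0 0; 0.03 -0.022 -0.07 0 0 0 0; 0.03 -0.022 -0.11 0 0 0 0; 0.03 -0.022 -0.13 0 0 0 0; 0.03 -0.022 -0.13 0 0 0 0'; python3 - <<'E'
from h import *
c=snap("wrist","w1.png")
print(proj(c,(.5964,.1638,.046)),robot.sense()["ee_rot"],robot.sense()["force"])
for q in ("section",):
  for r in robot.search_frame(q,"wrist")[:2]:print(q,r)
E
```

```text
t: 1.3
eef_pos: [0.3918, 0.3445, 0.2315]
ee_rot: [0.0, -0.003, 1.0, 0.0]
force: [1.2, 0.4, -0.1]
grip_width: 0.0442
gripper_force: 0.0
t: 1.8
eef_pos: [0.5669, 0.1844, 0.2314]
ee_rot: [0.0, -0.003, 1.0, 0.0]
force: [1.5, 0.4, -0.2]
grip_width: 0.0427
gripper_force: 0.0
t: 2.3
eef_pos: [0.5939, 0.1636, 0.0983]
ee_rot: [-0.003, -0.003, 1.0, -0.001]
force: [-0.6, -0.3, 0.5]
grip_width: 0.0425
gripper_force: 0.0
(np.float64(318.6683854654248), np.float64(217.0242863838307)) [-9.77646590e-04 -3.08742413e-03  9.99994737e-01 -1.95556076e-04] [-0.00288101  0.9473761   0.11442452]
section {'box': [0.3675, 0.8834, 0.1497, 0.1758], 'score': 0.65}
section {'box': [0.4695, 0.5096, 0.227, 0.3322], 'score': 0.63}
```

View pics/w1.png

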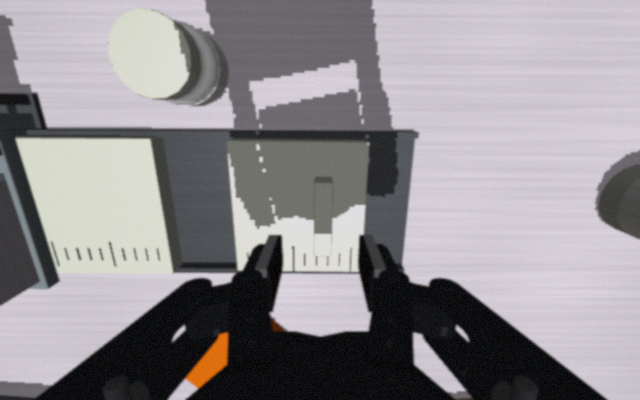

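The wrist view shows the rib top at cols 314–333, rows 177–255 (centre 323,216), straddled by the fingers. The prediction was (319,217), so it's about 3 mm further to +y. Now I'll descend and grip.

```bash
python3 -m pendant '0.002 0.002 -0.03 0 0 0 0; 0.002 0.002 -0.055 0 0 0 0; 0.002 0.002 -0.07 0 0 0 0; 0.002 0.002 -0.07 0 0 0 0; 0.002 0.002 -0.07 0 0 0 0' 20 && python3 -m pendant '0 0 0 0 0 0 0.6; 0 0 0 0 0 0 1; 0 0 0 0 0 0 1; 0 0 0 0 0 0 1; 0 0 0 0 0 0 1' 20
```

```text
t: 2.9
eef_pos: [0.5984, 0.1662, 0.0327]
ee_rot: [0.001, -0.003, 1.0, 0.0]
force: [0.3, -0.5, 0.6]
grip_width: 0.0427
gripper_force: 0.0
t: 3.4
eef_pos: [0.5982, 0.166, 0.0326]
ee_rot: [0.001, -0.003, 1.0, 0.0]
force: [-0.9, -0.9, 5.4]
grip_width: 0.0133
gripper_force: 21.7
```

```bash
python3 -m pendant '0 -0.010 0 0 0 0 1; 0 -0.022 0 0 0 0 1; 0 -0.034 0 0 0 0 1; 0 -0.044 0 0 0 0 1; 0 -0.049 0 0 0 0 1' && python3 -m pendant '0 -0.002 0 0 0 0 1; 0 -0.004 0 0 0 0 1; 0 -0.006 0 0 0 0 1; 0 -0.007 0 0 0 0 1; 0 -0.007 0 0 0 0 1'
```

```text
t: 3.9
eef_pos: [0.5985, 0.1171, 0.0326]
ee_rot: [0.001, -0.003, 1.0, 0.001]
force: [0.7, 6.7, 5.8]
grip_width: 0.0135
gripper_force: 21.4
t: 4.4
eef_pos: [0.5985, 0.1107, 0.0326]
ee_rot: [0.001, -0.003, 1.0, 0.001]
force: [-0.0, 4.9, 6.2]
grip_width: 0.0135
gripper_force: 21.4
```

```bash
python3 -m pendant '0 -0.001 0 0 0 0 1; 0 -0.002 0 0 0 0 1; 0 -0.003 0 0 0 0 1; 0 -0.003 0 0 0 0 1'; python3 -m pendant '0 -0.001 0 0 0 0 1; 0 -0.002 0 0 0 0 1; 0 -0.003 0 0 0 0 1; 0 -0.003 0 0 0 0 1'
```

```text
t: 4.8
eef_pos: [0.5985, 0.1078, 0.0326]
ee_rot: [0.001, -0.003, 1.0, 0.001]
force: [0.1, 6.0, 6.8]
grip_width: 0.0133
gripper_force: 21.4
t: 5.2
eef_pos: [0.5986, 0.1068, 0.0327]
ee_rot: [0.002, -0.003, 1.0, 0.002]
force: [1.5, 19.9, 2.6]
grip_width: 0.0132
gripper_force: 21.4
```

It made contact at y≈0.107, with 20 N. I'll release, lift and check the seam.

```bash
python3 -m pendant '0 0 0 0 0 0 1; 0 0.002 0 0 0 0 0.6; 0 0.002 0 0 0 0 0.1; 0 0.002 0.02 0 0 0 0; 0 0.002 0.05 0 0 0 0'; python3 -m pendant '0 -0.02 0.04 0 0 0 0; 0 -0.05 0.05 0 0 0 0; 0 -0.05 0.05 0 0 0 0';python3 - <<'E'
from h import *
c=snap("wrist","w2.png")
im=cv2.imread("pics/w2.png")
for x in(-.05,0,.05):
    for y in (0,.003): print(x,y,np.round(proj(c,(.5978+x,.0309+.0064*x+y,.024)),1))
E
```

```text
t: 5.7
eef_pos: [0.5965, 0.1054, 0.0805]
ee_rot: [-0.002, -0.003, 1.0, -0.0]
force: [-0.5, 0.6, 0.7]
grip_width: 0.0425
gripper_force: 0.0
t: 6.0
eef_pos: [0.5986, 0.0531, 0.1336]
ee_rot: [0.002, -0.002, 1.0, -0.0]
force: [0.1, 0.3, -0.1]
grip_width: 0.0428
gripper_force: 0.0
-0.05 0 [293.7 137.1]
-0.05 0.003 [297.1 137.1]
0 0 [295.3 190.5]
0 0.003 [298.4 190.5]
0.05 0 [296.7 238.2]
0.05 0.003 [299.7 238.2]
```

View pics/w2.png

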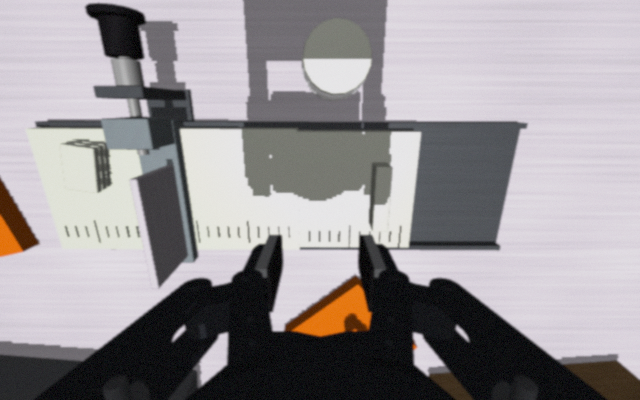

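The wrist view shows the section joined up: white surface runs unbroken across the expected seam at col ~296, rows 135–240, with no dark strip. The knob is at (122,35), top left. Next I'll move above it.

```bash
python3 -m pendant '-0.03 -0.034 0.016 0 0 0 -0.4; -0.06 -0.068 0.016 0 0 0 -0.4; -0.09 -0.102 0.016 0 0 0 -0.4; -0.124 -0.138 0.016 0 0 0 -0.4; -0.124 -0.143 0.016 0 0 0 -0.4'; python3 -m pendant '0 0 0 0 0 0 -0.4'; python3 - <<'E'
from h import *
g=cv2.imread("pics/w2.png",0)
for v in(140,170,200,215,225,238):print(v,g[v,286:308].tolist())
c=snap("wrist","w3.png")
for p in((-.112,.055+.012),(-.136,.067),(-.141,.067),(-.092,.07)):
    print(p,np.round(proj(c,(.5978+p[0]+.0064*.12,.0309-.12+.0064*p[0],p[1])),1))
print(robot.sense()["eef_pos"])
E
```

```text
t: 6.55
eef_pos: [0.47, -0.0888, 0.1465]
ee_rot: [-0.002, -0.002, 1.0, 0.0]
force: [0.9, -0.1, 0.2]
grip_width: 0.06
gripper_force: 0.0
t: 6.65
eef_pos: [0.4733, -0.0875, 0.147]
ee_rot: [-0.0, -0.002, 1.0, 0.0]
force: [0.4, 0.4, -0.8]
grip_width: 0.0595
gripper_force: 0.0
140 [119, 119, 121, 118, 121, 120, 119, 119, 120, 122, 120, 121, 119, 119, 118, 122, 120, 121, 120, 118, 120, 118]
170 [118, 118, 117, 118, 118, 121, 120, 116, 115, 121, 118, 115, 119, 119, 118, 120, 118, 118, 118, 119, 119, 119]
200 [229, 231, 228, 230, 230, 229, 228, 228, 230, 230, 228, 229, 229, 230, 229, 229, 229, 228, 229, 226, 226, 223]
215 [229, 231, 230, 230, 230, 230, 230, 230, 230, 229, 230, 229, 229, 229, 229, 229, 230, 230, 231, 230, 229, 230]
225 [229, 226, 222, 224, 227, 230, 229, 229, 227, 228, 228, 231, 229, 229, 230, 230, 230, 229, 229, 230, 229, 229]
238 [228, 227, 222, 220, 224, 227, 228, 229, 230, 229, 229, 229, 229, 230, 228, 229, 229, 230, 230, 229, 228, 222]
(-0.112, 0.067) [315.6 216.3]
(-0.136, 0.067) [315.5 189.7]
(-0.141, 0.067) [315.4 183.9]
(-0.092, 0.07) [315.7 238.9]
[ 0.47388193 -0.08679041  0.14705514]
```

View pics/w3.png

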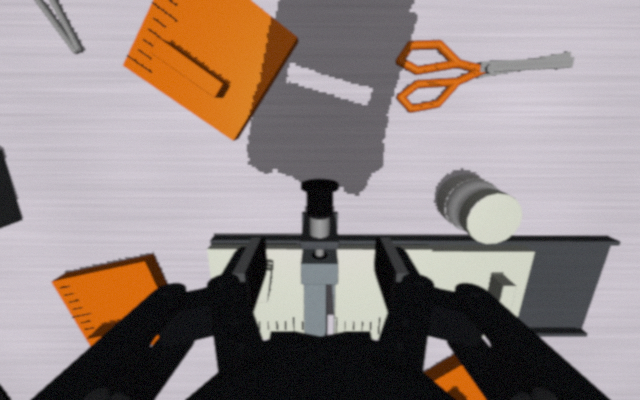

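The gray levels across the seam are uniform, so it's flush. In this view the knob is centred at col 320, rows 190–214, with the flange at rows 180–189. It's centred between the open fingers and about 4 mm to +y of my estimate, so y≈-0.086. Descending.

```bash
python3 -m pendant '0.002 0 -0.03 0 0 0 -0.4; 0.003 0 -0.06 0 0 0 -0.4; 0.003 0 -0.09 0 0 0 -0.4; 0.003 0 -0.113 0 0 0 -0.4; 0.003 0 -0.113 0 0 0 -0.4' 60; python3 -m pendant '0 0 0 0 0 0 -0.4;0 0 0 0 0 0 -0.4'
```

```text
t: 7.2
eef_pos: [0.4756, -0.0854, 0.0316]
ee_rot: [-0.002, -0.004, 1.0, 0.001]
force: [0.4, -0.1, 0.8]
grip_width: 0.0599
gripper_force: 0.0
t: 7.4
eef_pos: [0.4775, -0.0867, 0.0353]
ee_rot: [0.001, -0.003, 1.0, -0.0]
force: [0.7, -0.6, 0.8]
grip_width: 0.0602
gripper_force: 0.0
```

```bash
python3 -m pendant '0 0 0 0 0 0 0.2; 0 0 0 0 0 0 0.5; 0 0 0 0 0 0 1; 0 0 0 0 0 0 1; 0 0 0 0 0 0 1' 60
```

```text
t: 7.9
eef_pos: [0.4771, -0.0881, 0.0352]
ee_rot: [0.001, -0.003, 1.0, -0.001]
force: [-3.9, -8.6, 7.4]
grip_width: 0.0226
gripper_force: 58.3
```

It's gripped at 22.6 mm. The side force says the axis lies about 1.5 mm to -y, so I'll follow it while pulling back.

```bash
python3 -m pendant '-0.003 -0.0015 0 0 0 0 1; -0.008 -0.0015 0 0 0 0 1; -0.013 -0.0015 0 0 0 0 1; -0.018 -0.0015 0 0 0 0 1; -0.020 -0.0015 0 0 0 0 1' 70; python3 -m pendant '-0.001 0 0 0 0 0 1; -0.002 0 0 0 0 0 1; -0.003 0 0 0 0 0 1;-0.003 0 0 0 0 0 1'
```

```text
t: 8.4
eef_pos: [0.4583, -0.0883, 0.0353]
ee_rot: [0.002, -0.003, 1.0, -0.0]
force: [7.5, 8.0, 1.2]
grip_width: 0.0221
gripper_force: 68.4
t: 8.8
eef_pos: [0.4556, -0.0883, 0.0353]
ee_rot: [0.002, -0.003, 1.0, -0.0]
force: [7.9, 8.7, 2.4]
grip_width: 0.0221
gripper_force: 68.4
```

```bash
python3 -m pendant '-0.001 0 0 0 0 0 1; -0.002 0 0 0 0 0 1; -0.002 0 0 0 0 0 1;-0.002 0 0 0 0 0 1;-0.002 0 0 0 0 0 1'; python3 - <<'E'
from h import *
c=snap("wrist","w4.png");print(robot.sense()["eef_pos"],robot.sense()["force"])
c=snap("scene","s4.png")
im=cv2.imread("pics/s4.png")[150:270,230:400];im=cv2.resize(im,(640,452),interpolation=cv2.INTER_CUBIC)
w=cv2.resize(cv2.imread("pics/w4.png")[130:300,220:420],(532,452))
cv2.imwrite("pics/v4.png",cv2.resize(np.hstack([im,w]),(800,308)))
E
```

```text
t: 9.3
eef_pos: [0.455, -0.0883, 0.0354]
ee_rot: [0.004, -0.003, 1.0, -0.0]
force: [15.2, 10.7, -4.1]
grip_width: 0.0221
gripper_force: 68.9
[ 0.45501273 -0.08834454  0.03541122] [15.41745064 10.89622497 -4.69309052]
```

View pics/v4.png

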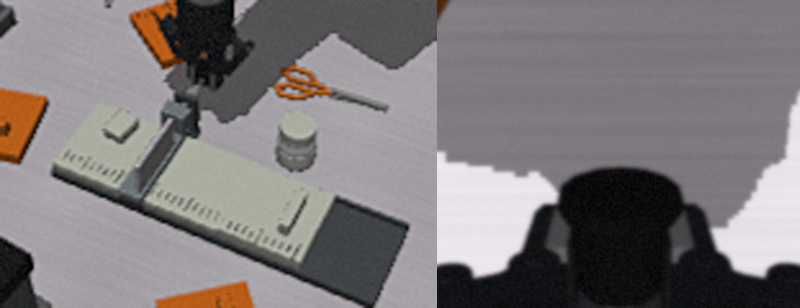

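The picture shows the knob held between the fingers, the joint closed, and the jar and cassettes undisturbed. At 22 mm of travel the force rose from 8 to 15 N over 0.6 mm, so the plunger is at its stop. Handing in.

```bash
python3 -c "
from cell import robot
print(robot.job_done())"
```

```text
the job is handed in; nothing more can be done
None
```

I pushed the loose section flush against the fixed section, with no gap showing in the camera view. I then pulled the plunger about 22 mm back to its stop, was still holding it there when I handed the job in, and got no pass/fail result back.

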